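# Hang the spanner back on its hook in the low tool locker and shut the door

### The arm

A 7-joint arm with a two-finger parallel gripper is mounted at the origin on a cart in front of the work surface, level with it; the furniture and walls round the work are solid. World frame = base frame: x ahead of the robot, y to its left, z up, the work surface at z = 0. Lengths are in m, angles in rad, forces in N, time in s.
With the tool pointing down it reaches from about 0.4 to 0.875 m from the base axis. Payload 6.5 kg.
Tool frame: the origin (TCP) lies at the very end of the fingers, on their centre line; the grasp point (between the pads) lies 19 mm behind it; z points along the fingers, y is the line along which they close (so a half turn about z gives the same grasp; the last joint's range is limited). The gripper opens to 88 mm and grips with 3 to 60 N. Pads are 18 mm wide; open, the fingers measure 123 mm over their backs; the gripper's body (75 mm by 187 mm) begins 45 mm behind the grasp point.
Start: joints at [1.104, 0.536, -0.004, 1.538, 0.003, 1.067, -0.071], TCP at [0.254, -0.598, 0.239] pointing down, gripper open.
Joint ranges: [-2.7, 2.7], [-0.37, 2.16], [-1.27, 1.26], [0.24, 2.4], [-1.31, 4.45], [0.19, 1.91], [-2.76, 2.76]. Speed limits (rad/s): [2.39, 2.39, 3.14, 3.14, 3.14, 3.14, 3.14].

### API

Orientations are given as a unit quaternion [w, x, y, z].
In Python, from plant import readout, eyes, ctrl gives the robot as it stands.
- The arm moves only by the tool send_rows, never from a script. Its argument "rows" is a list of rows, each an object of numbers: "tx", "ty", "tz": the shift along the world's x, y, z as a fraction of full scale; "turn": the turn about the world's z as a fraction of full scale. A call has exactly 10 rows; each row shifts and turns the commanded pose from where the row before left it; what a row does not reach is not made up. Full scale, the value 1, is 0.03 m for a shift and 0.1 rad for a turn. A row lasts 1/12 s, in which the tool goes at most 41.7 mm and 7.16 degrees, less where a joint would pass 70% of its speed; a pose out of reach is approached as far as the arm can. A call with a number of a shift or a turn outside -1 to 1 is refused whole. A call with a gripper value outside its range is refused whole. "hand" is the closure, from -1 (fully open) to 1 (shut), so that 0 is half open, set as the call begins (left out, the last holds). The fingers move at their own pace and stop on an object; "squeeze" is the grip in N (left out, the last holds). Time passes only in rows, so rows that do not move let the fingers close, or fill a call up. It gives the time, the measured TCP pose, the force, the opening and the grip force at its end, in the units of the state.
- readout.get_obs(): the state, without advancing time (a new reading comes with each control period).
- eyes.read_camera(name): name is "side" or "top"; returns a dict with "img" (420x560x3 uint8, red, green, blue), "z_map" (420x560 float32, m along the optical axis (not along the pixel's ray), 0 where there is no reading), "camera_matrix" (3x3 intrinsics, pixels), "position" and "rotation" of the camera in the world. Camera axes: x right, y up, looking along -z (the intrinsics and any distortion apply to the point x, -y, -z); pixel columns grow to the right and rows downward; lengths in m; the calibration is good to about 2 mm. A picture is of the moment at which its call begins.
- ctrl.hand_in(): hands the job in; it is judged then, once.
The state is a dict: "time": time; "joints": joint angles; "joint_vel": joint speeds; "joint_efforts": joint torques, N m; "position": TCP position; "orientation": TCP orientation; "ft_force": force on the tool from outside, world axes, zero at the start; "moment": the same for the moment, N m; "opening": opening from 0.0 (shut) to 1.0 (fully open); "gripper_force": force on a finger pad.
Only numpy, scipy, OpenCV 4.12 (cv2) and the standard library are available. Lean on these libraries where they do the work, as an engineer would, in place of code of your own. Each camera call takes 0.05 s, during which the arm holds its last target. There are 200 camera calls.

### The job

Put the loose spanner away: reach it into the low steel locker, ring end first and tilted to pass under the roof, and hang it by its ring on the free middle hook so that it hangs straight down by itself. Be gentle, never forcing the spanner against the locker or the light hook, which must be felt for because its strip sits somewhat to one side; then shut the locker door fully, and leave the other things on the bench and on the locker where they are.

Things in the scene. Friction and masses are not known exactly. Their poses are not given: they have to be found in the camera images.
- locker: fixed grey steel tool locker, outside 117 (x) x 320 (y) x 270 mm (z), sheet 5 mm; origin: centre of its underside; own -x is the open front (edge at x -58.5). Inside: floor z 5, roof z 265, back wall x 53.5, sides y +-155. A strip on the back wall carries three hooks 115 mm apart; smaller spanners hang for good on the outer two, the middle one is free. Over 16 N from the spanner is forcing it
- hook_nominal (a point): point in the locker's middle plane (y 0) on the strip's front face, at locker x 49.5, z 200: where the middle hook would spring from if the strip were centred. The strip is screwed through slots, so the hook really stands anywhere up to 26 mm to either side in y (not measured: feel or look for it); its x and z are exact, it is rigid. Axes as the locker's
- tip_nominal (a point): likewise, top of the hook's tip if centred: locker x 16.5, z 237, 28 mm under the roof. Hook: 6 mm round steel wire; its middle line runs in locker x, z (mm) from 49.5, 200 out and up to 22.5, 210, then turns up to 16.5, 234 (rounded end). A spanner hung on it slides down the slope till its ring is near the strip, ring centre about z 197
- roof_edge (a point): middle of the lower front edge of the roof, which the spanner must pass under (locker x -58.5, z 265); the hook's tip is 75 mm behind it. Axes as the locker's
- door_hinge (a point): point on the door's vertical hinge line, at half the door's height (z 135), at the locker's front right edge (locker x -58.5, y -158). Axes as the locker's
- locker_door (a joint): door angle in rad: 0 shut, 1.57 straight out towards the locker's -x, more leans away to the right (-y). Starts wide open (1.9 to 2.4), stays where left (friction 0.12 N m). Door 316 mm wide from the hinge, z 6 to 264, 9 mm thick; its outer face bears a knob 20 mm from the free edge, 21 mm proud, at z 131. Push that face to shut it
- spanner_ring (a point): centre of the ring of the loose steel combination spanner, the only one on the bench, lying flat. Ring 30 mm outside, hole 17 mm, 11 mm thick (rests on the bench). Axes: x along the shank from jaw to ring, z the hole's axis. 175 mm from here to the jaw tips; shank 13 wide, 7 thick, at half the ring's thickness (underside 2 mm off the bench); jaw 31 wide, at 130 to 175 mm. About 0.12 kg
- spanner_grip (a point): a point of the same spanner on the middle line of the shank, 110 mm from the ring centre, the place to grip (across the 13 mm width)
- spanner: the same spanner; origin under its shank, 100 mm from the ring centre; x along the shank to the ring, z the hole's axis
- flux_tin: round red tin, 57 mm wide, 20 high, standing on the back of the locker's roof; leave it there. Origin: centre of its underside
- screwdriver_blue: blue screwdriver lying on the bench in front of the opened amplifier; leave it
- tape_black: roll of black tape on the bench by the vice; leave it
- battery_pack: small blue battery block, 35 x 50 x 54 mm, standing on the bench to the right of the locker; leave it
Mind the look-alikes: they are no part of the job. There is more than one size of the spanner; the job needs the larger.

How it is judged:
On the way, in this order (a step that is already met when the one before it is completed fails the run):
1. the spanner is lifted off the bench (height (world z) of spanner_ring above 0.06 m), for 0.1 s.
2. the spanner hangs straight down from the middle hook, let go, while the door is still open (x of spanner_ring in the frame of locker between 0.02 and 0.056 m and y of spanner_ring in the frame of locker between -0.038 and 0.038 m and z of spanner_ring in the frame of locker between 0.185 and 0.215 m and angle between spanner's own x axis and vertical below 0.35 rad and contact force between spanner and the fingers below 0.05 N and value of joint locker_door above 0.6 rad), for 0.2 s.
At the end, for the whole second after the job is handed in: the spanner hangs at rest by its ring from the middle hook (ring centre behind the upturned tip, 185 to 215 mm above the bench, within 38 mm of the locker's middle; shank within 0.35 rad of vertical) and the door is shut to within 0.05 rad (x of spanner_ring in the frame of locker between 0.02 and 0.056 m and y of spanner_ring in the frame of locker between -0.038 and 0.038 m and z of spanner_ring in the frame of locker between 0.185 and 0.215 m and angle between spanner's own x axis and vertical below 0.35 rad and linear speed of spanner below 0.05 m/s and value of joint locker_door below 0.05 rad); the robot touches nothing.
It fails at once if the spanner is forced against the locker or its hook with more than 16 N (contact force between spanner and locker above 16 N).
It fails at once if a bystander is moved by more than 30 mm (distance of any of flux_tin, screwdriver_blue, tape_black, battery_pack from where it was at the start of the episode above 0.03 m).
It also fails if it takes over 72 s, if anything falls off the work surface, if the arm or the gripper's body presses on something with over 40 N, if the wrist force passes 120 N, or if a joint passes its speed limit or range.

## Working session

There is one attempt and no reset: what is moved stays moved. The work goes in short steps, Python scripts to look and compute and a tool call to move; the robot and the scene stay as the last step left them, time stands still between calls to the robot, and variables do not carry over. Pictures are saved under pics/ and viewed, at most 10 in all, crops included, and the job is handed in when it is done.

Besides the shell and the picture viewer there is one more tool, called after ">>>" as a command line: name --argument value ..., lists and objects as JSON in quotes. send_rows: Moves the arm, as the interface text tells. Its arguments: {"type":"object","properties":{"rows":{"type":"array","items":{"type":"object","properties":{"tx":{"type":"number","minimum":-1,"maximum":1},"ty":{"type":"number","minimum":-1,"maximum":1},"tz":{"type":"number","minimum":-1,"maximum":1},"turn":{"type":"number","minimum":-1,"maximum":1}}}},"hand":{"type":"number"},"squeeze":{"type":"number"}},"required":["rows"]}

```bash
mkdir -p pics; ls; cat > h.py <<'E'
import numpy as np, cv2
from plant import readout, eyes, ctrl
def snap(n,f):
    d=eyes.read_camera(n); cv2.imwrite(f'pics/{f}.png',d['img'][:,:,::-1]); np.savez(f'{f}.npz',**{k:np.array(v) for k,v in d.items()}); return d
def pt(d,u,v,z=None,plane=None):
    K=d['camera_matrix'];R=np.array(d['rotation'])
    if R.shape!=(3,3):
        from scipy.spatial.transform import Rotation as Q
        R=Q.from_quat(np.roll(R,-1)).as_matrix()
    r=np.linalg.inv(K)@[u,v,1]; r=R@np.array([r[0],-r[1],-r[2]])
    p=np.array(d['position'])
    if plane is not None: return p+r*(plane-p[2])/r[2]
    if z is None:
        z=d['z_map'][int(round(v)),int(round(u))]
    return p+r*z
def proj(d,P):
    K=d['camera_matrix'];R=np.array(d['rotation'])
    c=R.T@(np.array(P)-d['position']); c=K@np.array([c[0],-c[1],-c[2]]); return c[:2]/c[2]
E
python3 - <<'E'
from h import *
for n in('side','top'):
    d=snap(n,n+'0'); print(n,d['position'],d['rotation'],d['camera_matrix'],[k for k in d])
print(readout.get_obs())
E
```

```text
pics
side [0.23927843 0.94143619 0.67470395] [-0.1303485  -0.08993237  0.51370737  0.84322368] [[383.26636355   0.         282.75571356]
 [  0.         383.26636355 209.95552879]
 [  0.           0.           1.        ]] ['img', 'z_map', 'camera_matrix', 'position', 'rotation']
top [0.36036327 0.03091837 1.28132018] [-0.69465784 -0.05536343  0.06319088  0.71441745] [[388.73276948   0.         283.41996121]
 [  0.         388.73276948 212.71273335]
 [  0.           0.           1.        ]] ['img', 'z_map', 'camera_matrix', 'position', 'rotation']
{'time': 0.1, 'joints': array([ 1.1038107 ,  0.53706864, -0.00442563,  1.53871593,  0.00262014,
        1.06729362, -0.07118401]), 'joint_vel': array([-9.59127411e-04, -2.64582633e-03, -8.07713051e-04, -2.58328637e-03,
        6.87984292e-04,  9.47518834e-05, -4.85149813e-04]), 'joint_efforts': array([ 2.77105588e-03, -5.72081959e+01,  9.94023532e-01, -2.52231252e+01,
       -5.61845640e-02,  1.34608170e-02,  2.11454790e-05]), 'position': array([ 0.25336597, -0.59801986,  0.23796369]), 'orientation': array([-7.08905725e-04,  9.79979621e-01,  1.99096448e-01, -2.12415260e-04]), 'ft_force': array([-0.1430875 , -0.05278084,  0.17336288]), 'moment': array([ 0.03665415,  0.04174843, -0.01937297]), 'gripper_force': 0.0, 'opening': 0.9995061197789077}
```

View pics/side0.png

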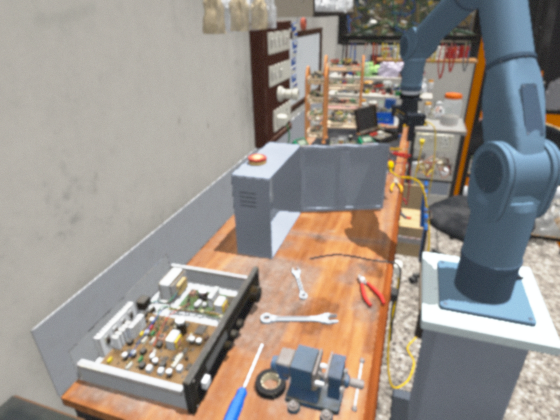

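View pics/top0.png

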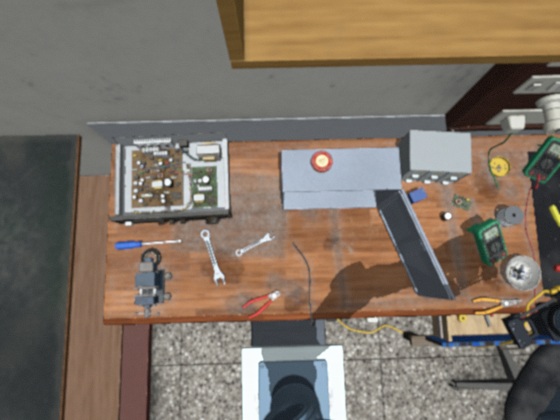

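The side picture shows the locker (front edge about x=300, y=145–250), its door open behind it, the big spanner at (262–338, 319) and the small one at (297, 283). In the top picture the big spanner has its ring at (206,235) and its jaw at (220,282). The locker roof spans (282–400, 150–208), with the tin at (321,161) and the door running from (385,195) to (435,293).

```bash
python3 - <<'E'
from h import *
d=dict(np.load('top0.npz')); 
im=cv2.imread('pics/top0.png')
a=cv2.resize(im[222:294,190:290],None,fx=7,fy=7,interpolation=cv2.INTER_CUBIC)
cv2.imwrite('pics/sp.png',a)
H,W=d['z_map'].shape
u,v=np.meshgrid(np.arange(W),np.arange(H))
K=d['camera_matrix'];r=np.stack([(u-K[0,2])/K[0,0],-(v-K[1,2])/K[1,1],-np.ones_like(u,float)],-1)*d['z_map'][...,None]
from scipy.spatial.transform import Rotation as Q
print(np.array(d['rotation']).shape)
R=Q.from_quat(np.roll(d['rotation'],-1)).as_matrix()
P=r@R.T+d['position']
np.save('P.npy',P)
m=(abs(P[...,2]-.27)<.006)&(u>270)&(u<410)&(v>130)&(v<215)
q=cv2.minAreaRect(P[m][:,:2].astype(np.float32)); print('roof',m.sum(),q,cv2.boxPoints(q),np.median(P[m][:,2]))
for r_ in (np.argmin,np.argmax): 
  for c in (0,1): print(P[m][r_(P[m][:,c])])
m=(P[...,2]>.22)&(P[...,2]<.275)&(u>370)&(u<470)&(v>188)&(v<310)
q=cv2.minAreaRect(P[m][:,:2].astype(np.float32)); print('door',m.sum(),cv2.boxPoints(q))
m=(P[...,2]>.004)&(P[...,2]<.03)&(u>198)&(u<230)&(v>226)&(v<290)
x=P[m][:,:2]; q=cv2.minAreaRect(x.astype(np.float32)); print('sp',m.sum(),q,cv2.boxPoints(q))
print('bench',P[250,300],P[290,200],P[300,120])
m=(P[...,2]>.28)&(P[...,2]<.3)&(u>305)&(u<340)&(v>145)&(v<180);print('tin',P[m].mean(0))
E
sed -i 's/R=np.array(d\[.rotation.\])$/R=np.array(d["rotation"])/' h.py
```

```text
(4,)
roof 4574 ((0.6309044361114502, -0.15152005851268768), (0.339224636554718, 0.15841320157051086), 88.39863586425781) [[ 0.5469889  -0.31885266]
 [ 0.7053402  -0.32327962]
 [ 0.71481997  0.01581255]
 [ 0.55646867  0.0202395 ]] 0.26875798782066895
[ 0.54713558 -0.31360505  0.26419557]
[ 0.55219781 -0.31899832  0.26540066]
[ 0.70761947 -0.03320025  0.26448679]
[0.60430389 0.0188938  0.26864703]
door 1084 [[ 0.29181436 -0.40815347]
 [ 0.33181378 -0.4710545 ]
 [ 0.6296108  -0.2816822 ]
 [ 0.5896114  -0.21878117]]
sp 291 ((0.4362935423851013, 0.24420732259750366), (0.09778297692537308, 0.19167329370975494), 89.63204193115234) [[0.34014487 0.1959323 ]
 [0.5318142  0.19470137]
 [0.5324422  0.29248235]
 [0.34077287 0.29371327]]
bench [ 0.45163405 -0.03762557 -0.00372157] [ 0.33163649  0.29021377 -0.00085   ] [ 0.30726045  0.54914526 -0.00784287]
tin [ 0.66540983 -0.08760481  0.28879835]
```

View pics/sp.png

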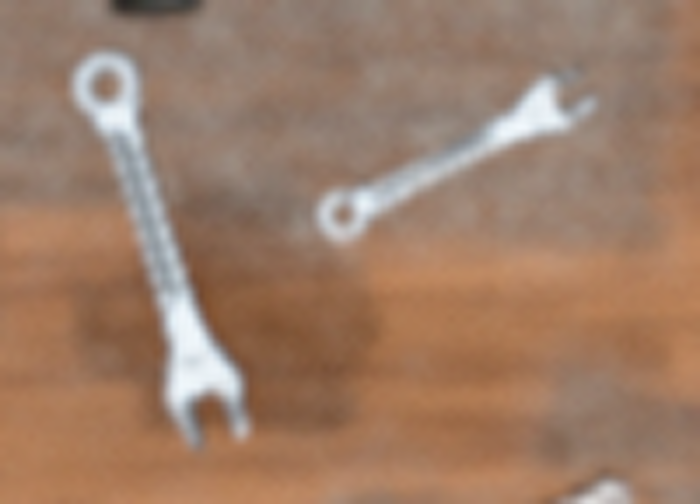

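The crop shows the large spanner: ring centre (106,86), shank middle line through (175,300), jaw tips about (195,445) and (242,430). The smaller spanner on the right is the decoy.

```bash
python3 - <<'E'
import re
s=open('h.py').read()
s=s.replace("    K=d['camera_matrix'];R=np.array(d[\"rotation\"])\n    c=","    K=d['camera_matrix'];R=rot(d)\n    c=").replace("K=d['camera_matrix'];R=np.array(d['rotation'])\n    c=","K=d['camera_matrix'];R=rot(d)\n    c=")
s+='''
def rot(d):
    from scipy.spatial.transform import Rotation as Q
    return Q.from_quat(np.roll(np.array(d['rotation']),-1)).as_matrix()
'''
open('h.py','w').write(s)
E
python3 - <<'E'
from h import *
d=dict(np.load('top0.npz'))
c=lambda x,y:(190+(x+.5)/7-.5,222+(y+.5)/7-.5)
ring=pt(d,*c(106,86),plane=.008); n=pt(d,*c(175,300),plane=.0055); t=pt(d,*c(218,438),plane=.008)
print(ring,n,t,np.linalg.norm(t-ring),np.degrees(np.arctan2(*(ring-n)[[1,0]])),np.degrees(np.arctan2(*(ring-t)[[1,0]])))
im=cv2.imread('pics/top0.png')
a=cv2.resize(im[140:215,275:410],None,fx=5.5,fy=5.5,interpolation=cv2.INTER_CUBIC)
b=cv2.imread('pics/side0.png'); b=cv2.resize(b[135:260,225:395],None,fx=4.3,fy=4.3,interpolation=cv2.INTER_CUBIC)
cv2.imwrite('pics/lk.png',a);cv2.imwrite('pics/lks.png',b)
E
```

```text
[0.51253126 0.27423873 0.008     ] [0.41201652 0.24224219 0.0055    ] [0.34840742 0.22205055 0.008     ] 0.17222148648059582 17.65766794950455 17.639648853058358
```

View pics/lk.png

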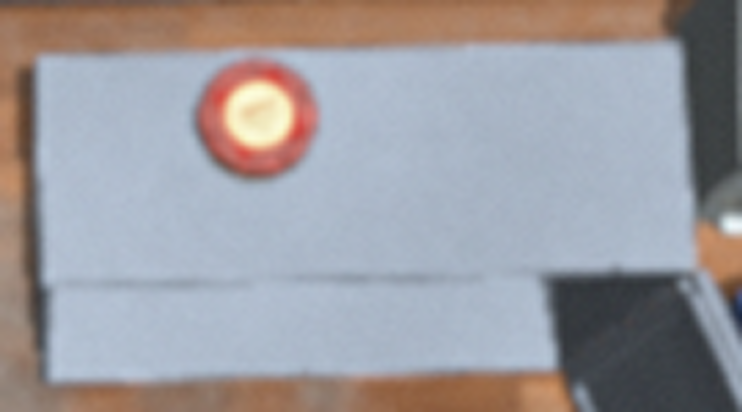

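View pics/lks.png

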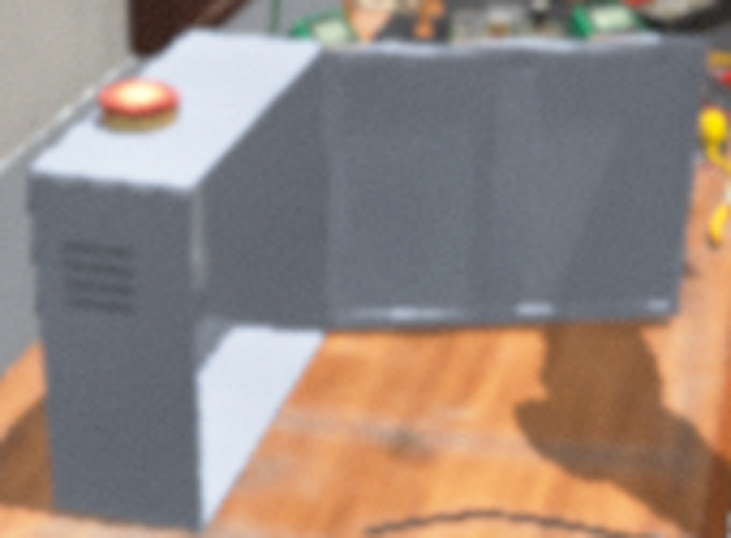

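The top crop shows roof corners at (36,56), (682,43), (695,272) and (45,286), with the tin at (257,118). The side crop shows the front-left roof corner at (193,188) and the front-right one at (323,42). The hooks are hidden, so I'll find the middle one by feel.

```bash
python3 - <<'E'
from h import *
d=dict(np.load('top0.npz'));s=dict(np.load('side0.npz'))
c=lambda x,y:(275+(x+.5)/5.5-.5,140+(y+.5)/5.5-.5)
cs=lambda x,y:(225+(x+.5)/4.3-.5,135+(y+.5)/4.3-.5)
BL,BR,FR,FL=[pt(d,*c(*q),plane=.27)[:2] for q in((36,56),(682,43),(695,272),(45,286))]
print(BL,BR,FR,FL); print(np.linalg.norm(BL-BR),np.linalg.norm(FL-FR),np.linalg.norm(FL-BL),np.linalg.norm(FR-BR))
e=(BL-BR)/np.linalg.norm(BL-BR)+(FL-FR)/np.linalg.norm(FL-FR); yaw=np.arctan2(-e[0],e[1]); print('yaw',yaw, 'centre',(BL+BR+FR+FL)/4)
for q in((193,188),(323,42),(33,178)): print('side',pt(s,*cs(*q),plane=.27))
print('side foot', pt(s,*cs(203,528),plane=0), pt(s,*cs(55,508),plane=0))
# spanner in side view
print('side spanner px', proj(s,[.5125,.2742,.0055]),proj(s,[.348,.222,.0055]))
E
```

```text
[0.70487135 0.01841161] [ 0.70332557 -0.30155701] [ 0.5871409  -0.29877635] [0.58864794 0.01728289]
0.31997235560895776 0.3160628295989607 0.11622888758768019 0.11621793766016873
yaw -0.004799580811316225 centre [ 0.64599644 -0.14115971]
side [0.58776741 0.02162036 0.27      ]
side [ 0.59180049 -0.29650249  0.27      ]
side [0.69477007 0.03399887 0.27      ]
side foot [0.59339317 0.01143917 0.        ] [0.70722503 0.0183171  0.        ]
side spanner px [266.82061419 318.67128701] [336.92601707 318.23694334]
```

>>> send_rows --rows '[{"tz": 1}, {"tz": 1}, {"tz": 1}, {"tz": 1}, {"ty": 1, "tx": 0.8, "turn": -0.3}, {"ty": 1, "tx": 0.8, "turn": -0.3}, {"ty": 1, "tx": 0.8, "turn": -0.33}, {"ty": 1, "tx": 0.8}, {"ty": 1, "tx": 0.8}, {"ty": 1, "tx": 0.8}]' --hand -1 --squeeze 40

```text
schema error: expected keys tx, ty, tz, turn
```

>>> send_rows --rows '[{"ty": 1, "tx": 0.17}, {"ty": 1, "tx": 0.17}, {"ty": 1, "tx": 0.17}, {"ty": 1, "tx": 0.17}, {"ty": 1, "tx": 0.17}, {"ty": 1, "tx": 0.17}, {"ty": 1, "tx": 0.17}, {"ty": 1, "tx": 0.17}, {"ty": 1, "tx": 0.17}, {"ty": 1, "tx": 0.17}]'

```text
schema error: expected keys tx, ty, tz, turn
```

>>> send_rows --rows '[{"ty": 1, "tx": -0.27}, {"ty": 1, "tx": -0.27}, {"ty": 1, "tx": -0.27}, {"ty": 1, "tx": -0.27}, {"ty": 1, "tx": -0.27}, {"ty": 1, "tx": -0.27}, {"ty": 1, "tx": -0.27}, {"ty": 1, "tx": -0.27}, {"ty": 1, "tx": -0.27}, {"ty": 1, "tx": -0.27}]'

```text
schema error: expected keys tx, ty, tz, turn
```

All four keys are needed in every row.

>>> send_rows --rows '[{"tx": 0, "ty": 0, "tz": 1, "turn": 0}, {"tx": 0, "ty": 0, "tz": 1, "turn": 0}, {"tx": 0, "ty": 0, "tz": 1, "turn": 0}, {"tx": 0, "ty": 0, "tz": 1, "turn": 0}, {"tx": 0.8, "ty": 1, "tz": 0, "turn": -0.3}, {"tx": 0.8, "ty": 1, "tz": 0, "turn": -0.3}, {"tx": 0.8, "ty": 1, "tz": 0, "turn": -0.33}, {"tx": 0.8, "ty": 1, "tz": 0, "turn": 0}, {"tx": 0.8, "ty": 1, "tz": 0, "turn": 0}, {"tx": 0.8, "ty": 1, "tz": 0, "turn": 0}]' --hand -1 --squeeze 40

```text
time: 0.93
position: [0.3982, -0.4167, 0.3584]
orientation: [-0.0, 0.988, 0.153, -0.0]
ft_force: [1.1, -0.5, -0.0]
opening: 1.002
gripper_force: 0.0
```

>>> send_rows --rows '[{"tx": 0.17, "ty": 1, "tz": 0, "turn": 0}, {"tx": 0.17, "ty": 1, "tz": 0, "turn": 0}, {"tx": 0.17, "ty": 1, "tz": 0, "turn": 0}, {"tx": 0.17, "ty": 1, "tz": 0, "turn": 0}, {"tx": 0.17, "ty": 1, "tz": 0, "turn": 0}, {"tx": 0.17, "ty": 1, "tz": 0, "turn": 0}, {"tx": 0.17, "ty": 1, "tz": 0, "turn": 0}, {"tx": 0.17, "ty": 1, "tz": 0, "turn": 0}, {"tx": 0.17, "ty": 1, "tz": 0, "turn": 0}, {"tx": 0.17, "ty": 1, "tz": 0, "turn": 0}]'

```text
time: 1.77
position: [0.4483, -0.117, 0.3585]
orientation: [0.0, 0.988, 0.153, -0.0]
ft_force: [0.1, -0.5, -1.4]
opening: 0.998
gripper_force: 0.0
```

>>> send_rows --rows '[{"tx": -0.27, "ty": 1, "tz": 0, "turn": 0}, {"tx": -0.27, "ty": 1, "tz": 0, "turn": 0}, {"tx": -0.27, "ty": 1, "tz": 0, "turn": 0}, {"tx": -0.27, "ty": 1, "tz": 0, "turn": 0}, {"tx": -0.27, "ty": 1, "tz": 0, "turn": 0}, {"tx": -0.27, "ty": 1, "tz": 0, "turn": 0}, {"tx": -0.27, "ty": 1, "tz": 0, "turn": 0}, {"tx": -0.27, "ty": 1, "tz": 0, "turn": 0}, {"tx": -0.27, "ty": 1, "tz": 0, "turn": 0}, {"tx": -0.27, "ty": 1, "tz": 0, "turn": 0}]'

```text
time: 2.6
position: [0.3667, 0.1827, 0.3586]
orientation: [0.0, 0.988, 0.153, -0.0]
ft_force: [0.9, 0.5, -0.2]
opening: 1.0
gripper_force: 0.0
```

>>> send_rows --rows '[{"tx": 0, "ty": 0.3, "tz": -1, "turn": 0}, {"tx": 0, "ty": 0.3, "tz": -1, "turn": 0}, {"tx": 0, "ty": 0.3, "tz": -1, "turn": 0}, {"tx": 0, "ty": 0.3, "tz": -1, "turn": 0}, {"tx": 0, "ty": 0.3, "tz": -1, "turn": 0}, {"tx": 0, "ty": 0, "tz": -1, "turn": 0}, {"tx": 0, "ty": 0, "tz": -1, "turn": 0}, {"tx": 0, "ty": 0, "tz": -1, "turn": 0}, {"tx": 0, "ty": 0, "tz": -1, "turn": 0}, {"tx": 0, "ty": 0, "tz": -1, "turn": 0}]'

```text
time: 3.43
position: [0.3673, 0.2263, 0.0572]
orientation: [-0.0, 0.988, 0.153, -0.0]
ft_force: [0.4, -0.0, -0.6]
opening: 0.999
gripper_force: 0.0
```

>>> send_rows --rows '[{"tx": 0, "ty": 0, "tz": -0.6, "turn": 0}, {"tx": 0, "ty": 0, "tz": -0.5, "turn": 0}, {"tx": 0, "ty": 0, "tz": -0.4, "turn": 0}, {"tx": 0, "ty": 0, "tz": -0.2, "turn": 0}, {"tx": 0, "ty": 0, "tz": -0.1, "turn": 0}, {"tx": 0, "ty": 0, "tz": 0, "turn": 0}, {"tx": 0, "ty": 0, "tz": 0, "turn": 0}, {"tx": 0, "ty": 0, "tz": 0, "turn": 0}, {"tx": 0, "ty": 0, "tz": 0, "turn": 0}, {"tx": 0, "ty": 0, "tz": 0, "turn": 0}]'

```text
time: 4.27
position: [0.368, 0.2266, 0.0052]
orientation: [-0.0, 0.988, 0.153, 0.0]
ft_force: [0.1, -0.2, 0.2]
opening: 0.998
gripper_force: 0.0
```

>>> send_rows --rows '[{"tx": 0, "ty": 0, "tz": 0, "turn": 0}, {"tx": 0, "ty": 0, "tz": 0, "turn": 0}, {"tx": 0, "ty": 0, "tz": 0, "turn": 0}, {"tx": 0, "ty": 0, "tz": 0, "turn": 0}, {"tx": 0, "ty": 0, "tz": 0, "turn": 0}, {"tx": 0, "ty": 0, "tz": 0, "turn": 0}, {"tx": 0, "ty": 0, "tz": 0, "turn": 0}, {"tx": 0, "ty": 0, "tz": 0, "turn": 0}, {"tx": 0, "ty": 0, "tz": 0, "turn": 0}, {"tx": 0, "ty": 0, "tz": 0, "turn": 0}]' --hand 1

```text
time: 5.1
position: [0.3676, 0.2266, 0.0047]
orientation: [-0.0, 0.988, 0.153, -0.0]
ft_force: [-0.4, 0.7, -0.0]
opening: 0.312
gripper_force: 40.0
```

>>> send_rows --rows '[{"tx": 0, "ty": 0, "tz": 0.3, "turn": 0}, {"tx": 0, "ty": 0, "tz": 0.6, "turn": 0}, {"tx": 0, "ty": 0, "tz": 1, "turn": 0}, {"tx": 0, "ty": 0, "tz": 1, "turn": 0}, {"tx": 0, "ty": 0, "tz": 1, "turn": 0}, {"tx": 0, "ty": 0, "tz": 1, "turn": 0}, {"tx": 0, "ty": 0, "tz": 1, "turn": 0}, {"tx": 0, "ty": 0, "tz": 1, "turn": 0}, {"tx": 0, "ty": 0, "tz": 0.6, "turn": 0}, {"tx": 0, "ty": 0, "tz": 0.4, "turn": 0}]'

```text
time: 5.93
position: [0.3677, 0.2267, 0.2443]
orientation: [-0.0, 0.988, 0.153, 0.001]
ft_force: [-0.5, -0.1, -2.1]
opening: 0.317
gripper_force: 40.0
```

```bash
python3 - <<'E'
from h import *
o=readout.get_obs();print(o['position'],o['ft_force'],o['moment'],o['opening'])
s=snap('side','s1');t=snap('top','t1')
a=s['img'][:,:,::-1];b=t['img'][:,:,::-1]
g=np.array(o['position']);r=g+.153*np.array([.953,.303,0])+[0,0,.002]
print('expected ring px',proj(s,r),proj(t,r))
u,v=proj(s,r).astype(int);u2,v2=proj(t,r).astype(int)
f=lambda im,u,v:cv2.resize(im[max(0,v-50):v+70,max(0,u-40):u+100],(700,600),interpolation=cv2.INTER_CUBIC)
print(u-40,v-50,u2-40,v2-50)
cv2.imwrite('pics/s1c.png',np.hstack([cv2.resize(f(a,u,v),(400,343)),cv2.resize(f(b,u2,v2),(400,343))]))
E
```

```text
[0.36774199 0.22673206 0.24431362] [-0.49766626 -0.08344523 -2.09799512] [-0.04159975  0.03175691  0.05292855] 0.31683384454843755
expected ring px [262.4983015  234.37822735] [188.18261808 223.37612414]
222 184 148 173
```

View pics/s1c.png

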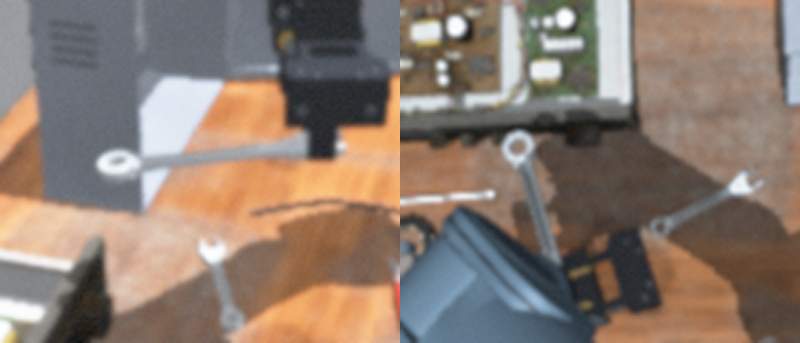

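The left half of the picture (side) shows the ring at crop (119,162), a little below the level of the jaw. The right half (top) shows it at (518,148). The grip holds with only a slight droop.

```bash
cat >> h.py <<'E'
def tri(s,us,t,ut,x0):
    from scipy.optimize import least_squares
    return least_squares(lambda p:np.r_[proj(s,p)-us,proj(t,p)-ut],x0)
E
python3 - <<'E'
from h import *
s=dict(np.load('s1.npz'));t=dict(np.load('t1.npz'))
k=2.857;us=[222+119/k,184+162/k];ut=[148+118/k,173+148/k]
q=tri(s,us,t,ut,[.51,.27,.23]);g=np.array([.3677,.2267,.2463])
e=q.x-g; print(q.x,q.fun,e,np.linalg.norm(e),'yaw',np.arctan2(e[1],e[0]),'pitch',np.degrees(np.arcsin(e[2]/np.linalg.norm(e))))
E
```

```text
[0.51155672 0.27355167 0.23078997] [-0.08581481 -0.01591837  0.03040502  0.10356169] [ 0.14385672  0.04685167 -0.01551003] 0.15208679992415922 yaw 0.3148493940752238 pitch -5.853282223358434
```

>>> send_rows --rows '[{"tx": 0.25, "ty": -0.5, "tz": 0.25, "turn": -0.317}, {"tx": 0.25, "ty": -0.9, "tz": 0.25, "turn": -0.317}, {"tx": 0.25, "ty": -1, "tz": 0.25, "turn": -0.317}, {"tx": 0.25, "ty": -1, "tz": 0.25, "turn": -0.317}, {"tx": 0.25, "ty": -1, "tz": 0.25, "turn": -0.317}, {"tx": 0.25, "ty": -1, "tz": 0.25, "turn": -0.317}, {"tx": 0.25, "ty": -1, "tz": 0.25, "turn": -0.317}, {"tx": 0.25, "ty": -1, "tz": 0.25, "turn": -0.317}, {"tx": 0.25, "ty": -1, "tz": 0.25, "turn": -0.317}, {"tx": 0.2, "ty": -1, "tz": 0.25, "turn": -0.317}]' --squeeze 60

```text
time: 6.87
position: [0.4403, -0.057, 0.3159]
orientation: [-0.0, 1.0, -0.005, -0.001]
ft_force: [0.5, 0.9, -0.8]
opening: 0.307
gripper_force: 60.0
```

>>> send_rows --rows '[{"tx": 0, "ty": -1, "tz": 0, "turn": 0}, {"tx": 0, "ty": -0.8, "tz": 0, "turn": 0}, {"tx": 0, "ty": -0.6, "tz": 0, "turn": 0}, {"tx": 0, "ty": -0.4, "tz": 0, "turn": 0}, {"tx": 0, "ty": -0.1, "tz": 0, "turn": 0}, {"tx": 0, "ty": 0, "tz": 0, "turn": 0}, {"tx": 0, "ty": 0, "tz": -0.2, "turn": 0}, {"tx": 0, "ty": 0, "tz": -0.2, "turn": 0}, {"tx": 0, "ty": 0, "tz": 0, "turn": 0}, {"tx": 0, "ty": 0, "tz": 0, "turn": 0}]' --squeeze 40

```text
time: 7.7
position: [0.4408, -0.1415, 0.3041]
orientation: [-0.0, 1.0, -0.004, -0.001]
ft_force: [-0.5, -0.1, -1.5]
opening: 0.313
gripper_force: 40.0
```

```bash
python3 - <<'E'
from h import *
o=readout.get_obs();print(o['position'],o['ft_force'],o['moment'],o['opening'])
t=snap('top','t2');s=snap('side','s2')
g=np.array(o['position']);r=g+[.1513,0,-.0135]
print(proj(t,r),proj(s,r))
u2,v2=proj(t,r).astype(int);u,v=proj(s,r).astype(int)
f=lambda im,u,v:cv2.resize(im[v-30:v+30,u-35:u+35],(400,343),interpolation=cv2.INTER_CUBIC)
cv2.imwrite('pics/c2.png',np.hstack([f(s['img'][:,:,::-1],u,v),f(t['img'][:,:,::-1],u2,v2)]))
E
```

```text
[ 0.44077262 -0.14152148  0.30409888] [-0.48819592 -0.10403025 -1.50532543] [ 0.07182835  0.09351297 -0.04897229] 0.31343913050379796
[343.4228418  186.98795211] [285.92881202 152.64086682]
```

View pics/c2.png

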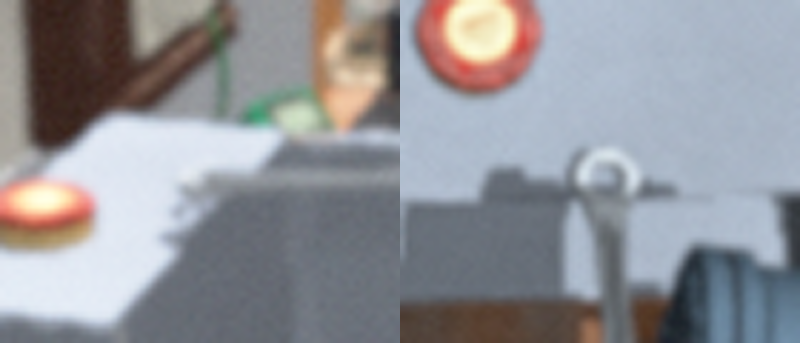

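The ring sits over the roof's front edge at top crop (606,175), as planned. I'll press it lightly on the edge to tilt the jaw down.

>>> send_rows --rows '[{"tx": 0, "ty": 0, "tz": -0.2, "turn": 0}, {"tx": 0, "ty": 0, "tz": -0.15, "turn": 0}, {"tx": 0, "ty": 0, "tz": -0.07, "turn": 0}, {"tx": 0, "ty": 0, "tz": -0.07, "turn": 0}, {"tx": 0, "ty": 0, "tz": -0.07, "turn": 0}, {"tx": 0, "ty": 0, "tz": -0.07, "turn": 0}, {"tx": 0, "ty": 0, "tz": -0.07, "turn": 0}, {"tx": 0, "ty": 0, "tz": -0.07, "turn": 0}, {"tx": 0, "ty": 0, "tz": 0, "turn": 0}, {"tx": 0, "ty": 0, "tz": 0, "turn": 0}]' --squeeze 25

```text
time: 8.63
position: [0.4411, -0.1425, 0.2816]
orientation: [-0.0, 1.0, -0.005, -0.0]
ft_force: [-0.5, 0.4, -0.8]
opening: 0.321
gripper_force: 25.0
```

>>> send_rows --rows '[{"tx": 0, "ty": 0, "tz": -0.12, "turn": 0}, {"tx": 0, "ty": 0, "tz": -0.12, "turn": 0}, {"tx": 0, "ty": 0, "tz": -0.12, "turn": 0}, {"tx": 0, "ty": 0, "tz": -0.12, "turn": 0}, {"tx": 0, "ty": 0, "tz": -0.12, "turn": 0}, {"tx": 0, "ty": 0, "tz": -0.12, "turn": 0}, {"tx": 0, "ty": 0, "tz": -0.12, "turn": 0}, {"tx": 0, "ty": 0, "tz": -0.12, "turn": 0}, {"tx": 0, "ty": 0, "tz": -0.12, "turn": 0}, {"tx": 0, "ty": 0, "tz": 0, "turn": 0}]'

```text
time: 9.47
position: [0.4407, -0.1424, 0.2485]
orientation: [-0.0, 1.0, -0.005, -0.0]
ft_force: [1.1, 0.1, 0.0]
opening: 0.327
gripper_force: 25.0
```

>>> send_rows --rows '[{"tx": 0, "ty": 0, "tz": -0.12, "turn": 0}, {"tx": 0, "ty": 0, "tz": -0.12, "turn": 0}, {"tx": 0, "ty": 0, "tz": -0.12, "turn": 0}, {"tx": 0, "ty": 0, "tz": 0, "turn": 0}, {"tx": 0, "ty": 0, "tz": 0, "turn": 0}, {"tx": 0, "ty": 0, "tz": 0, "turn": 0}, {"tx": 0, "ty": 0, "tz": 0, "turn": 0}, {"tx": 0, "ty": 0, "tz": 0, "turn": 0}, {"tx": 0, "ty": 0, "tz": 0, "turn": 0}, {"tx": 0, "ty": 0, "tz": 0, "turn": 0}]'

```text
time: 10.3
position: [0.4409, -0.1425, 0.2384]
orientation: [0.0, 1.0, -0.005, -0.0]
ft_force: [-0.9, 0.2, 0.2]
opening: 0.318
gripper_force: 25.0
```

>>> send_rows --rows '[{"tx": 0, "ty": 0, "tz": 0, "turn": 0}, {"tx": 0, "ty": 0, "tz": 0, "turn": 0}, {"tx": 0, "ty": 0, "tz": 0.2, "turn": 0}, {"tx": 0, "ty": 0, "tz": 0.3, "turn": 0}, {"tx": -0.2, "ty": 0, "tz": 0.3, "turn": 0}, {"tx": -0.4, "ty": 0, "tz": 0, "turn": 0}, {"tx": -0.5, "ty": 0, "tz": 0, "turn": 0}, {"tx": -0.5, "ty": 0, "tz": 0, "turn": 0}, {"tx": -0.4, "ty": 0, "tz": 0, "turn": 0}, {"tx": 0, "ty": 0, "tz": 0, "turn": 0}]' --squeeze 60

```text
time: 11.13
position: [0.3789, -0.1428, 0.2629]
orientation: [0.0, 1.0, -0.005, -0.0]
ft_force: [-0.2, -1.2, -1.9]
opening: 0.304
gripper_force: 60.0
```

```bash
python3 - <<'E'
from h import *
o=readout.get_obs();print(o['position'],o['ft_force'],o['moment'],o['opening'])
t=snap('top','t3');s=snap('side','s3')
g=np.array(o['position']);r=g+[.149,0,.034]
print(proj(t,r),proj(s,r))
u2,v2=proj(t,r).astype(int);u,v=proj(s,r).astype(int)
print(u-35,v-30,u2-35,v2-30)
f=lambda im,u,v:cv2.resize(im[v-30:v+30,u-35:u+35],(400,343),interpolation=cv2.INTER_CUBIC)
cv2.imwrite('pics/c3.png',np.hstack([f(s['img'][:,:,::-1],u,v),f(t['img'][:,:,::-1],u2,v2)]))
E
```

```text
[ 0.37893261 -0.14278541  0.26290073] [-0.23994629 -1.1726644  -1.92744348] [ 0.06168389  0.14197671 -0.00760399] 0.3040569509676838
[345.66485649 210.6842385 ] [306.05692262 152.3136656 ]
271 122 310 180
```

View pics/c3.png

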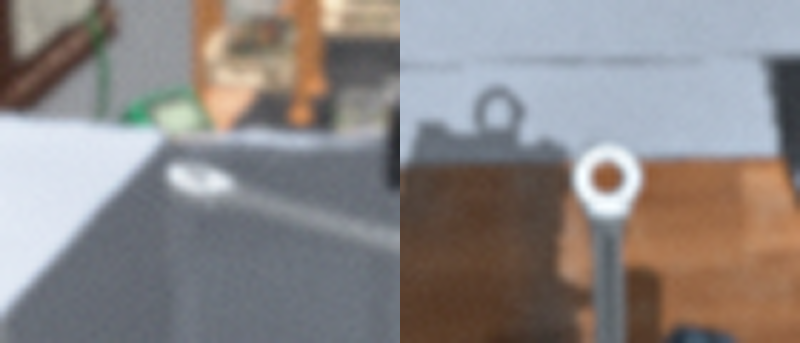

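The side crop shows the ring at (200,179), now higher than the shank, so the jaw is tilted down about 12°. The top crop has it at (607,178), as predicted. Next I enter beside the hook and sweep in y to feel for it.

>>> send_rows --rows '[{"tx": 0, "ty": 0.4, "tz": -0.6, "turn": 0}, {"tx": 0, "ty": 0.4, "tz": -0.6, "turn": 0}, {"tx": 0, "ty": 0.4, "tz": -0.6, "turn": 0}, {"tx": 0, "ty": 0.4, "tz": -0.6, "turn": 0}, {"tx": 0.2, "ty": 0, "tz": 0, "turn": 0}, {"tx": 0.5, "ty": 0, "tz": 0, "turn": 0}, {"tx": 0.5, "ty": 0, "tz": 0, "turn": 0}, {"tx": 0.5, "ty": 0, "tz": 0, "turn": 0}, {"tx": 0.5, "ty": 0, "tz": 0, "turn": 0}, {"tx": 0.5, "ty": 0, "tz": 0, "turn": 0}]'

```text
time: 12.07
position: [0.4645, -0.0951, 0.1914]
orientation: [0.0, 1.0, -0.005, 0.001]
ft_force: [0.6, 0.2, -1.5]
opening: 0.307
gripper_force: 60.0
```

>>> send_rows --rows '[{"tx": 0.5, "ty": 0, "tz": 0, "turn": 0}, {"tx": 0.5, "ty": 0, "tz": 0, "turn": 0}, {"tx": 0.4, "ty": 0, "tz": 0, "turn": 0}, {"tx": 0.2, "ty": 0, "tz": 0, "turn": 0}, {"tx": 0.2, "ty": 0, "tz": 0, "turn": 0}, {"tx": 0, "ty": 0, "tz": 0, "turn": 0}, {"tx": 0, "ty": 0, "tz": 0, "turn": 0}, {"tx": 0, "ty": 0, "tz": 0, "turn": 0}, {"tx": 0, "ty": 0, "tz": 0, "turn": 0}, {"tx": 0, "ty": 0, "tz": 0, "turn": 0}]'

```text
time: 12.9
position: [0.5157, -0.0946, 0.1905]
orientation: [0.0, 1.0, -0.005, -0.0]
ft_force: [-0.2, -0.4, -1.6]
opening: 0.307
gripper_force: 60.0
```

>>> send_rows --rows '[{"tx": 0, "ty": -0.033, "tz": 0, "turn": 0}, {"tx": 0, "ty": -0.033, "tz": 0, "turn": 0}, {"tx": 0, "ty": -0.033, "tz": 0, "turn": 0}, {"tx": 0, "ty": -0.033, "tz": 0, "turn": 0}, {"tx": 0, "ty": -0.033, "tz": 0, "turn": 0}, {"tx": 0, "ty": -0.033, "tz": 0, "turn": 0}, {"tx": 0, "ty": -0.033, "tz": 0, "turn": 0}, {"tx": 0, "ty": -0.033, "tz": 0, "turn": 0}, {"tx": 0, "ty": 0, "tz": 0, "turn": 0}, {"tx": 0, "ty": 0, "tz": 0, "turn": 0}]'

```text
time: 13.73
position: [0.5161, -0.1025, 0.1904]
orientation: [-0.0, 1.0, -0.005, -0.0]
ft_force: [-0.5, 0.4, -1.5]
opening: 0.306
gripper_force: 60.0
```

```bash
python3 -c "
from h import *
o=readout.get_obs();print(o['position'],o['ft_force'],o['moment'])"
```

```text
[ 0.51608245 -0.10247852  0.19039787] [-0.47755899  0.4203524  -1.51404043] [0.02900138 0.13700719 0.00881166]
```

>>> send_rows --rows '[{"tx": 0, "ty": -0.033, "tz": 0, "turn": 0}, {"tx": 0, "ty": -0.033, "tz": 0, "turn": 0}, {"tx": 0, "ty": -0.033, "tz": 0, "turn": 0}, {"tx": 0, "ty": -0.033, "tz": 0, "turn": 0}, {"tx": 0, "ty": -0.033, "tz": 0, "turn": 0}, {"tx": 0, "ty": -0.033, "tz": 0, "turn": 0}, {"tx": 0, "ty": -0.033, "tz": 0, "turn": 0}, {"tx": 0, "ty": -0.033, "tz": 0, "turn": 0}, {"tx": 0, "ty": 0, "tz": 0, "turn": 0}, {"tx": 0, "ty": 0, "tz": 0, "turn": 0}]'

```text
time: 14.57
position: [0.5161, -0.1104, 0.1904]
orientation: [-0.0, 1.0, -0.005, -0.0]
ft_force: [-0.4, -0.4, -1.9]
opening: 0.306
gripper_force: 60.0
```

```bash
python3 -c "
from h import *
o=readout.get_obs();print(o['position'],o['ft_force'],o['moment'])"
```

```text
[ 0.5160975  -0.11036511  0.19041961] [-0.35842415 -0.37503024 -1.90072963] [0.02712004 0.15295526 0.03368139]
```

>>> send_rows --rows '[{"tx": 0, "ty": -0.033, "tz": 0, "turn": 0}, {"tx": 0, "ty": -0.033, "tz": 0, "turn": 0}, {"tx": 0, "ty": -0.033, "tz": 0, "turn": 0}, {"tx": 0, "ty": -0.033, "tz": 0, "turn": 0}, {"tx": 0, "ty": -0.033, "tz": 0, "turn": 0}, {"tx": 0, "ty": -0.033, "tz": 0, "turn": 0}, {"tx": 0, "ty": -0.033, "tz": 0, "turn": 0}, {"tx": 0, "ty": -0.033, "tz": 0, "turn": 0}, {"tx": 0, "ty": 0, "tz": 0, "turn": 0}, {"tx": 0, "ty": 0, "tz": 0, "turn": 0}]'

```text
time: 15.4
position: [0.5161, -0.1183, 0.1904]
orientation: [-0.0, 1.0, -0.005, -0.0]
ft_force: [0.3, 0.8, -1.5]
opening: 0.305
gripper_force: 60.0
```

```bash
python3 -c "
from h import *
o=readout.get_obs();print(o['position'],o['ft_force'],o['moment'])"
```

```text
[ 0.51607502 -0.11827857  0.19040394] [ 0.28742645  0.8146501  -1.5275047 ] [0.00476031 0.09947637 0.02283801]
```

>>> send_rows --rows '[{"tx": 0, "ty": -0.033, "tz": 0, "turn": 0}, {"tx": 0, "ty": -0.033, "tz": 0, "turn": 0}, {"tx": 0, "ty": -0.033, "tz": 0, "turn": 0}, {"tx": 0, "ty": -0.033, "tz": 0, "turn": 0}, {"tx": 0, "ty": -0.033, "tz": 0, "turn": 0}, {"tx": 0, "ty": -0.033, "tz": 0, "turn": 0}, {"tx": 0, "ty": -0.033, "tz": 0, "turn": 0}, {"tx": 0, "ty": -0.033, "tz": 0, "turn": 0}, {"tx": 0, "ty": 0, "tz": 0, "turn": 0}, {"tx": 0, "ty": 0, "tz": 0, "turn": 0}]'

```text
time: 16.23
position: [0.5161, -0.1262, 0.1904]
orientation: [-0.0, 1.0, -0.005, -0.0]
ft_force: [-0.5, 1.3, -1.7]
opening: 0.304
gripper_force: 60.0
```

```bash
python3 -c "
from h import *
o=readout.get_obs();print(o['position'],o['ft_force'],o['moment'])"
```

```text
[ 0.51609618 -0.12621672  0.19042859] [-0.48452855  1.2889942  -1.72640564] [0.07711553 0.10855179 0.03315851]
```

>>> send_rows --rows '[{"tx": 0, "ty": -0.033, "tz": 0, "turn": 0}, {"tx": 0, "ty": -0.033, "tz": 0, "turn": 0}, {"tx": 0, "ty": -0.033, "tz": 0, "turn": 0}, {"tx": 0, "ty": -0.033, "tz": 0, "turn": 0}, {"tx": 0, "ty": -0.033, "tz": 0, "turn": 0}, {"tx": 0, "ty": -0.033, "tz": 0, "turn": 0}, {"tx": 0, "ty": -0.033, "tz": 0, "turn": 0}, {"tx": 0, "ty": -0.033, "tz": 0, "turn": 0}, {"tx": 0, "ty": 0, "tz": 0, "turn": 0}, {"tx": 0, "ty": 0, "tz": 0, "turn": 0}]'

```text
time: 17.07
position: [0.516, -0.1338, 0.1904]
orientation: [-0.0, 1.0, -0.004, -0.0]
ft_force: [-0.4, 0.9, -1.1]
opening: 0.308
gripper_force: 60.0
```

```bash
python3 -c "
from h import *
o=readout.get_obs();print(o['position'],o['ft_force'],o['moment'])"
```

```text
[ 0.51599877 -0.13382181  0.19035413] [-0.43763451  0.88539663 -1.10353576] [0.23358018 0.25464221 0.18159057]
```

```bash
python3 -c "
from h import *
for i in range(6):
    eyes.read_camera('top');o=readout.get_obs();print(o['position'].round(4),o['ft_force'].round(2),o['moment'].round(3),o['opening'])"
```

```text
[ 0.516  -0.1338  0.1903] [ 0.08  0.99 -2.34] [0.238 0.245 0.125] 0.30531944622797136
[ 0.516  -0.1338  0.1903] [-0.87  0.27 -1.22] [0.236 0.206 0.169] 0.3048175498045866
[ 0.516  -0.1339  0.1904] [-0.63  1.49 -1.15] [0.235 0.225 0.191] 0.3036095455883214
[ 0.516  -0.1339  0.1904] [ 0.46  1.96 -1.59] [0.227 0.279 0.15 ] 0.30689127258710525
[ 0.516  -0.1339  0.1903] [-1.06  0.58 -1.09] [0.239 0.237 0.159] 0.30465698882876696
[ 0.516  -0.134   0.1904] [-0.69  1.9  -1.65] [0.279 0.251 0.187] 0.3080431277752979
```

Contact is felt: Fy about 1.2 N with Mz about 0.16 N m, so the lever matches the ring at 0.148 m. The hook stands about 18 mm further in -y. I'll back off, raise, go over and lower.

>>> send_rows --rows '[{"tx": 0, "ty": 0.033, "tz": 0, "turn": 0}, {"tx": 0, "ty": 0, "tz": 0.1, "turn": 0}, {"tx": 0, "ty": 0, "tz": 0.2, "turn": 0}, {"tx": 0, "ty": 0, "tz": 0.2, "turn": 0}, {"tx": 0, "ty": 0, "tz": 0.2, "turn": 0}, {"tx": 0, "ty": 0, "tz": 0.2, "turn": 0}, {"tx": 0, "ty": 0, "tz": 0.07, "turn": 0}, {"tx": 0, "ty": 0, "tz": 0, "turn": 0}, {"tx": 0, "ty": 0, "tz": 0, "turn": 0}, {"tx": 0, "ty": 0, "tz": 0, "turn": 0}]'

```text
time: 18.2
position: [0.5159, -0.1332, 0.2193]
orientation: [0.0, 1.0, -0.005, -0.0]
ft_force: [-0.6, -0.7, -1.1]
opening: 0.304
gripper_force: 60.0
```

```bash
python3 -c "
from h import *
for i in range(2):
    eyes.read_camera('top');o=readout.get_obs();print(o['position'].round(4),o['ft_force'].round(2),o['moment'].round(3),o['opening'])"
```

```text
[ 0.5159 -0.1331  0.2192] [ 0.38  0.02 -2.32] [0.037 0.137 0.011] 0.30848386626762475
[ 0.5158 -0.1331  0.2192] [-0.53 -0.46 -1.54] [-0.01   0.101  0.019] 0.30498852574329816
```

Free again. Over by 18 mm, then down slowly.

>>> send_rows --rows '[{"tx": 0, "ty": -0.1, "tz": 0, "turn": 0}, {"tx": 0, "ty": -0.15, "tz": 0, "turn": 0}, {"tx": 0, "ty": -0.15, "tz": 0, "turn": 0}, {"tx": 0, "ty": -0.15, "tz": 0, "turn": 0}, {"tx": 0, "ty": -0.05, "tz": 0, "turn": 0}, {"tx": 0, "ty": 0, "tz": 0, "turn": 0}, {"tx": 0, "ty": 0, "tz": -0.05, "turn": 0}, {"tx": 0, "ty": 0, "tz": -0.07, "turn": 0}, {"tx": 0, "ty": 0, "tz": -0.07, "turn": 0}, {"tx": 0, "ty": 0, "tz": -0.07, "turn": 0}]'

```text
time: 19.13
position: [0.5161, -0.1508, 0.2114]
orientation: [-0.0, 1.0, -0.004, -0.0]
ft_force: [-0.5, -0.6, -1.3]
opening: 0.309
gripper_force: 60.0
```

```bash
python3 -c "
from h import *
for i in range(2):
    eyes.read_camera('top');o=readout.get_obs();print(o['position'].round(4),o['ft_force'].round(2),o['moment'].round(3),o['opening'])"
```

```text
[ 0.5158 -0.1508  0.211 ] [-0.48 -0.38 -1.91] [0.033 0.111 0.016] 0.30292402046909084
[ 0.5158 -0.1509  0.2112] [ 0.06  0.47 -2.42] [ 0.033  0.131 -0.006] 0.3082606948507039
```

>>> send_rows --rows '[{"tx": 0, "ty": 0, "tz": -0.05, "turn": 0}, {"tx": 0, "ty": 0, "tz": -0.05, "turn": 0}, {"tx": 0, "ty": 0, "tz": -0.05, "turn": 0}, {"tx": 0, "ty": 0, "tz": -0.05, "turn": 0}, {"tx": 0, "ty": 0, "tz": -0.05, "turn": 0}, {"tx": 0, "ty": 0, "tz": -0.05, "turn": 0}, {"tx": 0, "ty": 0, "tz": 0, "turn": 0}, {"tx": 0, "ty": 0, "tz": 0, "turn": 0}, {"tx": 0, "ty": 0, "tz": 0, "turn": 0}, {"tx": 0, "ty": 0, "tz": 0, "turn": 0}]'

```text
time: 20.07
position: [0.5162, -0.1511, 0.2028]
orientation: [0.0, 1.0, -0.005, 0.0]
ft_force: [-0.3, 1.2, -1.4]
opening: 0.305
gripper_force: 60.0
```

```bash
python3 -c "
from h import *
for i in range(2):
    eyes.read_camera('top');o=readout.get_obs();print(o['position'].round(4),o['ft_force'].round(2),o['moment'].round(3),o['opening'])"
```

```text
[ 0.5162 -0.1511  0.2028] [ 0.85 -0.01 -1.94] [ 0.04   0.21  -0.005] 0.3089030295423217
[ 0.5161 -0.1511  0.2028] [ 0.19 -0.87 -1.81] [0.006 0.089 0.035] 0.3072278031785981
```

>>> send_rows --rows '[{"tx": 0, "ty": 0, "tz": -0.05, "turn": 0}, {"tx": 0, "ty": 0, "tz": -0.05, "turn": 0}, {"tx": 0, "ty": 0, "tz": -0.05, "turn": 0}, {"tx": 0, "ty": 0, "tz": -0.05, "turn": 0}, {"tx": 0, "ty": 0, "tz": -0.05, "turn": 0}, {"tx": 0, "ty": 0, "tz": -0.05, "turn": 0}, {"tx": 0, "ty": 0, "tz": -0.05, "turn": 0}, {"tx": 0, "ty": 0, "tz": -0.05, "turn": 0}, {"tx": 0, "ty": 0, "tz": 0, "turn": 0}, {"tx": 0, "ty": 0, "tz": 0, "turn": 0}]'

```text
time: 21.0
position: [0.516, -0.1511, 0.1906]
orientation: [-0.0, 1.0, -0.005, -0.0]
ft_force: [-0.3, 0.2, -1.1]
opening: 0.304
gripper_force: 60.0
```

```bash
python3 -c "
from h import *
for i in range(2):
    eyes.read_camera('top');o=readout.get_obs();print(o['position'].round(4),o['ft_force'].round(2),o['moment'].round(3),o['opening'])"
```

```text
[ 0.5161 -0.1511  0.1907] [-0.28  0.45 -1.8 ] [ 0.02   0.128 -0.042] 0.30243285063988173
[ 0.5162 -0.1511  0.1908] [-0.78 -0.04 -1.23] [0.048 0.117 0.013] 0.30342013073462554
```

>>> send_rows --rows '[{"tx": -0.04, "ty": 0, "tz": 0, "turn": 0}, {"tx": -0.04, "ty": 0, "tz": 0, "turn": 0}, {"tx": -0.04, "ty": 0, "tz": 0, "turn": 0}, {"tx": -0.04, "ty": 0, "tz": 0, "turn": 0}, {"tx": -0.04, "ty": 0, "tz": 0, "turn": 0}, {"tx": -0.04, "ty": 0, "tz": 0, "turn": 0}, {"tx": 0, "ty": 0, "tz": 0, "turn": 0}, {"tx": 0, "ty": 0, "tz": 0, "turn": 0}, {"tx": 0, "ty": 0, "tz": 0, "turn": 0}, {"tx": 0, "ty": 0, "tz": 0, "turn": 0}]' --squeeze 30

```text
time: 21.93
position: [0.5112, -0.151, 0.1918]
orientation: [0.0, 1.0, -0.004, 0.003]
ft_force: [6.3, 0.6, -0.0]
opening: 0.318
gripper_force: 30.0
```

```bash
python3 -c "
from h import *
for i in range(2):
    eyes.read_camera('top');o=readout.get_obs();print(o['position'].round(4),o['ft_force'].round(2),o['moment'].round(3),o['opening'])"
```

```text
[ 0.5112 -0.1511  0.1917] [ 5.61 -0.03 -0.45] [ 0.05  -1.349 -0.015] 0.3159428476188553
[ 0.5112 -0.1511  0.1917] [ 6.7  -0.51 -0.45] [ 0.054 -1.324  0.012] 0.321295856719794
```

Pulling back gives Fx about 6 N, so the ring is threaded on the hook. I'll ease off and lower the jaw along an arc with a light grip.

>>> send_rows --rows '[{"tx": 0.06, "ty": 0, "tz": -0.05, "turn": 0}, {"tx": 0.06, "ty": 0, "tz": -0.08, "turn": 0}, {"tx": 0, "ty": 0, "tz": -0.08, "turn": 0}, {"tx": 0, "ty": 0, "tz": -0.08, "turn": 0}, {"tx": 0, "ty": 0, "tz": -0.08, "turn": 0}, {"tx": 0.03, "ty": 0, "tz": -0.1, "turn": 0}, {"tx": 0.03, "ty": 0, "tz": -0.1, "turn": 0}, {"tx": 0.03, "ty": 0, "tz": -0.1, "turn": 0}, {"tx": 0.03, "ty": 0, "tz": -0.1, "turn": 0}, {"tx": 0, "ty": 0, "tz": 0, "turn": 0}]' --squeeze 15

```text
time: 22.87
position: [0.5166, -0.151, 0.1672]
orientation: [-0.0, 1.0, -0.005, 0.0]
ft_force: [3.6, 0.5, 1.2]
opening: 0.332
gripper_force: 15.0
```

```bash
python3 -c "
from h import *
for i in range(2):
    eyes.read_camera('top');o=readout.get_obs();print(o['position'].round(4),o['ft_force'].round(2),o['moment'].round(3),o['opening'])"
```

```text
[ 0.5165 -0.151   0.1674] [ 4.62 -0.2   1.65] [ 0.052 -0.975  0.033] 0.33237086557471507
[ 0.5165 -0.1511  0.1675] [4.3  0.29 1.34] [ 0.063 -1.009  0.055] 0.3281415896226026
```

>>> send_rows --rows '[{"tx": 0.08, "ty": 0, "tz": 0, "turn": 0}, {"tx": 0.05, "ty": 0, "tz": 0, "turn": 0}, {"tx": 0.03, "ty": 0, "tz": -0.08, "turn": 0}, {"tx": 0.03, "ty": 0, "tz": -0.08, "turn": 0}, {"tx": 0.03, "ty": 0, "tz": -0.08, "turn": 0}, {"tx": 0.03, "ty": 0, "tz": -0.08, "turn": 0}, {"tx": 0.03, "ty": 0, "tz": -0.08, "turn": 0}, {"tx": 0.03, "ty": 0, "tz": -0.08, "turn": 0}, {"tx": 0.03, "ty": 0, "tz": -0.08, "turn": 0}, {"tx": 0, "ty": 0, "tz": 0, "turn": 0}]'

```text
time: 23.8
position: [0.5262, -0.151, 0.1503]
orientation: [-0.0, 1.0, -0.005, -0.0]
ft_force: [0.6, -0.3, -0.7]
opening: 0.331
gripper_force: 15.0
```

```bash
python3 -c "
from h import *
for i in range(2):
    eyes.read_camera('top');o=readout.get_obs();print(o['position'].round(4),o['ft_force'].round(2),o['moment'].round(3),o['opening'])"
```

```text
[ 0.5263 -0.151   0.1506] [-0.66  0.3  -0.52] [ 0.06  -0.023 -0.043] 0.3285594075221974
[ 0.5262 -0.1511  0.1507] [ 0.32 -0.37 -1.47] [ 0.034 -0.018 -0.016] 0.328937675567448
```

>>> send_rows --rows '[{"tx": 0.03, "ty": 0, "tz": -0.09, "turn": 0}, {"tx": 0.04, "ty": 0, "tz": -0.09, "turn": 0}, {"tx": 0.04, "ty": 0, "tz": -0.09, "turn": 0}, {"tx": 0.04, "ty": 0, "tz": -0.09, "turn": 0}, {"tx": 0.05, "ty": 0, "tz": -0.09, "turn": 0}, {"tx": 0.05, "ty": 0, "tz": -0.09, "turn": 0}, {"tx": 0.05, "ty": 0, "tz": -0.09, "turn": 0}, {"tx": 0.05, "ty": 0, "tz": -0.09, "turn": 0}, {"tx": 0.05, "ty": 0, "tz": -0.09, "turn": 0}, {"tx": 0, "ty": 0, "tz": 0, "turn": 0}]'

```text
time: 24.73
position: [0.5386, -0.151, 0.126]
orientation: [-0.0, 1.0, -0.005, -0.0]
ft_force: [1.7, -0.2, -0.1]
opening: 0.333
gripper_force: 15.0
```

```bash
python3 -c "
from h import *
for i in range(2):
    s=eyes.read_camera('side');o=readout.get_obs();print(o['position'].round(4),o['ft_force'].round(2),o['moment'].round(3),o['opening'])
g=o['position'];u,v=proj(s,g+[.05,0,.06]).astype(int);print(u,v)
cv2.imwrite('pics/c4.png',cv2.resize(s['img'][max(0,v-70):v+70,u-80:u+80,::-1],(800,700) if 0 else (680,595),interpolation=cv2.INTER_CUBIC))"
```

```text
[ 0.5384 -0.151   0.1262] [ 1.12  0.91 -0.95] [ 0.069 -0.176 -0.027] 0.3282302599533512
[ 0.5384 -0.1511  0.1264] [0.42 0.67 0.62] [-0.036 -0.148  0.006] 0.32877571157945645
288 182
```

View pics/c4.png

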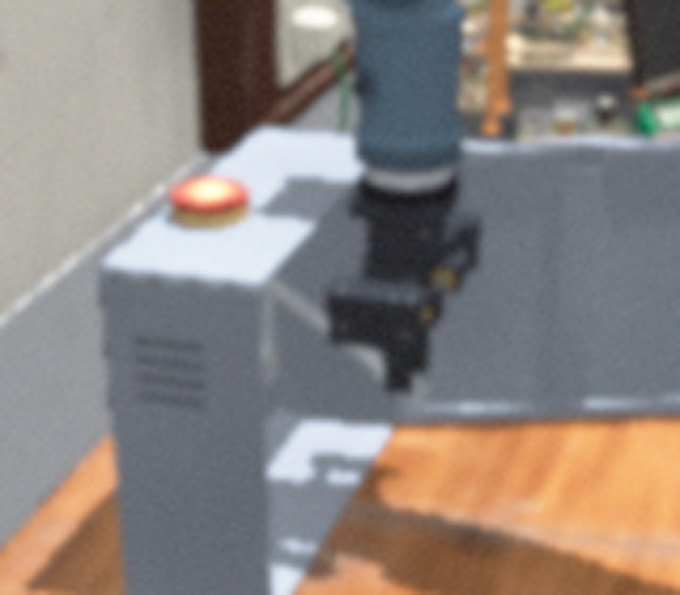

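The side picture shows the gripper outside the locker (body at (330–440, 290–340)) and the spanner slanting from the jaw at (400,385) up to the roof edge at (280,290). I'll go lower with minimum grip, so the jaw slides in the pads, then let go.

>>> send_rows --rows '[{"tx": 0.04, "ty": 0, "tz": -0.08, "turn": 0}, {"tx": 0.04, "ty": 0, "tz": -0.1, "turn": 0}, {"tx": 0.04, "ty": 0, "tz": -0.1, "turn": 0}, {"tx": 0.04, "ty": 0, "tz": -0.1, "turn": 0}, {"tx": 0.02, "ty": 0, "tz": -0.1, "turn": 0}, {"tx": 0, "ty": 0, "tz": -0.1, "turn": 0}, {"tx": 0, "ty": 0, "tz": -0.1, "turn": 0}, {"tx": 0, "ty": 0, "tz": -0.1, "turn": 0}, {"tx": 0, "ty": 0, "tz": 0, "turn": 0}, {"tx": 0, "ty": 0, "tz": 0, "turn": 0}]' --squeeze 3

```text
time: 25.67
position: [0.5434, -0.1511, 0.1029]
orientation: [-0.0, 1.0, -0.005, -0.0]
ft_force: [2.1, -0.8, 3.0]
opening: 0.313
gripper_force: 3.0
```

>>> send_rows --rows '[{"tx": 0, "ty": 0, "tz": -0.1, "turn": 0}, {"tx": 0, "ty": 0, "tz": -0.1, "turn": 0}, {"tx": 0, "ty": 0, "tz": -0.1, "turn": 0}, {"tx": 0, "ty": 0, "tz": -0.1, "turn": 0}, {"tx": 0, "ty": 0, "tz": 0, "turn": 0}, {"tx": 0, "ty": 0, "tz": 0, "turn": 0}, {"tx": 0, "ty": 0, "tz": 0, "turn": 0}, {"tx": 0, "ty": 0, "tz": 0, "turn": 0}, {"tx": 0, "ty": 0, "tz": 0, "turn": 0}, {"tx": 0, "ty": 0, "tz": 0, "turn": 0}]'

```text
time: 26.5
position: [0.5435, -0.1511, 0.0911]
orientation: [-0.0, 1.0, -0.005, -0.0]
ft_force: [0.7, 0.8, -0.0]
opening: 0.006
gripper_force: 0.0
```

>>> send_rows --rows '[{"tx": 0, "ty": 0, "tz": 0, "turn": 0}, {"tx": 0, "ty": 0, "tz": 0, "turn": 0}, {"tx": 0, "ty": 0, "tz": 0, "turn": 0}, {"tx": 0, "ty": 0, "tz": 0, "turn": 0}, {"tx": 0, "ty": 0, "tz": 0, "turn": 0}, {"tx": 0, "ty": 0, "tz": 0, "turn": 0}, {"tx": 0, "ty": 0, "tz": 0, "turn": 0}, {"tx": 0, "ty": 0, "tz": 0, "turn": 0}, {"tx": 0, "ty": 0, "tz": 0, "turn": 0}, {"tx": 0, "ty": 0, "tz": 0, "turn": 0}]' --hand -1

```text
time: 27.33
position: [0.5437, -0.1511, 0.0911]
orientation: [-0.0, 1.0, -0.005, -0.0]
ft_force: [0.4, -0.3, 0.6]
opening: 0.74
gripper_force: 0.0
```

>>> send_rows --rows '[{"tx": -0.5, "ty": 0, "tz": 0, "turn": 0}, {"tx": -0.8, "ty": 0, "tz": 0, "turn": 0}, {"tx": -0.8, "ty": 0, "tz": 0, "turn": 0}, {"tx": -0.4, "ty": 0, "tz": 0.5, "turn": 0}, {"tx": 0, "ty": 0, "tz": 1, "turn": 0}, {"tx": 0, "ty": 0, "tz": 1, "turn": 0}, {"tx": 0, "ty": 0, "tz": 1, "turn": 0}, {"tx": 0, "ty": 0, "tz": 1, "turn": 0}, {"tx": 0, "ty": 0, "tz": 1, "turn": 0}, {"tx": 0, "ty": 0, "tz": 1, "turn": 0}]'

```text
time: 28.17
position: [0.4684, -0.151, 0.2878]
orientation: [0.0, 1.0, -0.005, 0.0]
ft_force: [0.4, -1.4, -0.5]
opening: 1.0
gripper_force: 0.0
```

```bash
python3 - <<'E'
from h import *
s=snap('side','s5');t=snap('top','t5')
a=s['img'][130:270,225:400,::-1];b=t['img'][140:310,275:470,::-1]
cv2.imwrite('pics/c5.png',np.hstack([cv2.resize(a,(400,320),interpolation=2),cv2.resize(b,(400,320),interpolation=2)]))
E
```

```text
(no output)
```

View pics/c5.png

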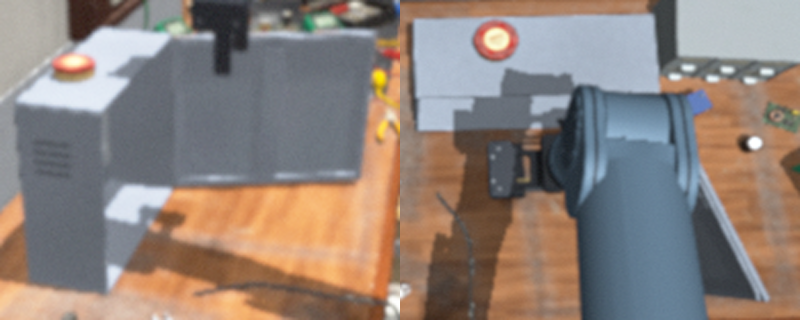

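The side view shows the gripper clear, no spanner on the visible locker floor, and the door still open. The top view shows the tin in place at (496,40). Next I measure the door angle numerically and check that the spanner has not fallen.

```bash
python3 - <<'E'
from h import *
P=np.load('P.npy');v,u=np.mgrid[0:420,0:560]
m=(P[...,2]>.235)&(P[...,2]<.285)&(u>392)&(u<470)&(v>205)&(v<310)
x=P[m][:,:2];c=x.mean(0);w=np.linalg.svd(x-c)[2][0];w*=-np.sign(w[0])
print(m.sum(),c,w,'phi',np.arctan2(-w[0],w[1])%6.28)
pr=(x-c)@w;print(c+w*pr.max(),c+w*pr.min(),((x-c)@[w[1],-w[0]]).std())
# line to hinge
H=np.array([.5875,-.299]);e=c-H;print('phi via hinge',np.arctan2(-e[0],e[1]))
# floor change, side & top visible locker floor strip
a=np.load('side0.npz');b=np.load('s5.npz')
for (x0,y0,x1,y1) in((272,215,300,255),):
    dz=b['z_map'][y0:y1,x0:x1]-a['z_map'][y0:y1,x0:x1];print('floor dz>15mm',(dz<-.012).sum(),dz.size)
E
```

```text
710 [ 0.41634908 -0.3653889 ] [-0.93546563 -0.35341768] phi 1.9320183703877463
[ 0.29452418 -0.41141419] [ 0.54594071 -0.31642935] 0.003463801482977388
phi via hinge 1.9408255966445012
floor dz>15mm 3 1120
```

>>> send_rows --rows '[{"tx": 0, "ty": 0, "tz": 0.5, "turn": 0}, {"tx": 0, "ty": 0, "tz": 0.7, "turn": 0}, {"tx": 0, "ty": 0, "tz": 0.6, "turn": 0}, {"tx": -0.1, "ty": -1, "tz": 0, "turn": 0}, {"tx": -0.1, "ty": -1, "tz": 0, "turn": 0}, {"tx": -0.2, "ty": -1, "tz": 0, "turn": 0}, {"tx": -0.2, "ty": -1, "tz": 0, "turn": 0}, {"tx": -0.2, "ty": -1, "tz": 0, "turn": 0}, {"tx": -0.2, "ty": -1, "tz": 0, "turn": 0}, {"tx": -0.2, "ty": -1, "tz": 0, "turn": 0}]' --hand 1 --squeeze 20

```text
time: 29.1
position: [0.4319, -0.3623, 0.3393]
orientation: [-0.0, 1.0, -0.005, -0.0]
ft_force: [1.0, 0.2, 0.9]
opening: 0.266
gripper_force: 0.0
```

>>> send_rows --rows '[{"tx": -0.3, "ty": -0.9, "tz": 0, "turn": 0}, {"tx": -0.3, "ty": -0.9, "tz": 0, "turn": 0}, {"tx": -0.3, "ty": -0.7, "tz": 0, "turn": 0}, {"tx": 0, "ty": -0.3, "tz": 0, "turn": 0}, {"tx": 0, "ty": 0, "tz": -0.7, "turn": 0}, {"tx": 0, "ty": 0, "tz": -0.9, "turn": 0}, {"tx": 0, "ty": 0, "tz": -0.9, "turn": 0}, {"tx": 0, "ty": 0, "tz": -0.9, "turn": 0}, {"tx": 0, "ty": 0, "tz": -0.5, "turn": 0}, {"tx": 0, "ty": 0, "tz": -0.23, "turn": 0}]'

```text
time: 29.93
position: [0.4053, -0.4428, 0.213]
orientation: [-0.002, 1.0, -0.004, -0.002]
ft_force: [-0.4, 0.3, 0.1]
opening: 0.008
gripper_force: 0.0
```

>>> send_rows --rows '[{"tx": -0.12, "ty": 0.4, "tz": 0, "turn": 0}, {"tx": -0.12, "ty": 0.4, "tz": 0, "turn": 0}, {"tx": -0.12, "ty": 0.4, "tz": 0, "turn": 0}, {"tx": -0.12, "ty": 0.4, "tz": 0, "turn": 0}, {"tx": -0.12, "ty": 0.4, "tz": 0, "turn": 0}, {"tx": -0.12, "ty": 0.4, "tz": 0, "turn": 0}, {"tx": -0.12, "ty": 0.4, "tz": 0, "turn": 0}, {"tx": -0.12, "ty": 0.4, "tz": 0, "turn": 0}, {"tx": -0.12, "ty": 0.4, "tz": 0, "turn": 0}, {"tx": -0.12, "ty": 0.4, "tz": 0, "turn": 0}]'

```text
time: 30.77
position: [0.3707, -0.3244, 0.217]
orientation: [0.001, 1.0, -0.004, 0.001]
ft_force: [0.6, -0.6, -0.7]
opening: 0.004
gripper_force: 0.5
```

>>> send_rows --rows '[{"tx": 0, "ty": 0.5, "tz": 0, "turn": 0}, {"tx": 0, "ty": 0.5, "tz": 0, "turn": 0}, {"tx": 0, "ty": 0.5, "tz": 0, "turn": 0}, {"tx": 0.1, "ty": 0.5, "tz": 0, "turn": 0}, {"tx": 0.1, "ty": 0.5, "tz": 0, "turn": 0}, {"tx": 0.2, "ty": 0.45, "tz": 0, "turn": 0}, {"tx": 0.2, "ty": 0.45, "tz": 0, "turn": 0}, {"tx": 0.2, "ty": 0.45, "tz": 0, "turn": 0}, {"tx": 0.2, "ty": 0.4, "tz": 0, "turn": 0}, {"tx": 0.2, "ty": 0.4, "tz": 0, "turn": 0}]'

```text
time: 31.6
position: [0.4064, -0.1843, 0.2167]
orientation: [0.0, 1.0, -0.004, 0.0]
ft_force: [0.9, -0.9, -0.3]
opening: 0.008
gripper_force: 0.5
```

>>> send_rows --rows '[{"tx": 0.3, "ty": 0.44, "tz": 0, "turn": 0}, {"tx": 0.3, "ty": 0.44, "tz": 0, "turn": 0}, {"tx": 0.3, "ty": 0.44, "tz": 0, "turn": 0}, {"tx": 0.3, "ty": 0.44, "tz": 0, "turn": 0}, {"tx": 0.37, "ty": 0.24, "tz": 0, "turn": 0}, {"tx": 0.37, "ty": 0.24, "tz": 0, "turn": 0}, {"tx": 0.37, "ty": 0.24, "tz": 0, "turn": 0}, {"tx": 0.37, "ty": 0.24, "tz": 0, "turn": 0}, {"tx": 0.37, "ty": 0.24, "tz": 0, "turn": 0}, {"tx": 0.3, "ty": 0.1, "tz": 0, "turn": 0}]'

```text
time: 32.43
position: [0.5076, -0.0924, 0.2163]
orientation: [-0.0, 1.0, -0.004, 0.0]
ft_force: [-0.2, -0.1, -0.2]
opening: 0.006
gripper_force: 0.3
```

```bash
cat > door.py <<'E'
from h import *
o=readout.get_obs();print(o['position'].round(4),o['ft_force'].round(2))
from scipy.spatial.transform import Rotation as Q
d=eyes.read_camera('top');v,u=np.mgrid[0:420,0:560];K=d['camera_matrix']
P=(np.stack([(u-K[0,2])/K[0,0],-(v-K[1,2])/K[1,1],-np.ones_like(u,float)],-1)*d['z_map'][...,None])@rot(d).T+d['position']
m=(P[...,2]>.235)&(P[...,2]<.29)&(P[...,0]>.3)&(P[...,0]<.58)&(P[...,1]>-.33)&(P[...,1]<.08)
x=P[m];print(m.sum());
for y in np.arange(-.3,.05,.04):
    q=x[abs(x[:,1]-y)<.02]; 
    if len(q): print(round(y,2),len(q),np.percentile(q[:,0],[5,50,95]).round(3))
E
python3 door.py
```

```text
[ 0.5076 -0.0924  0.2163] [-0.16 -0.1  -0.21]
192
-0.3 16 [0.575 0.578 0.579]
-0.26 82 [0.565 0.572 0.579]
-0.22 35 [0.56  0.566 0.573]
-0.06 28 [0.487 0.511 0.52 ]
-0.02 20 [0.473 0.509 0.518]
0.02 11 [0.495 0.499 0.506]
```

>>> send_rows --rows '[{"tx": 0.25, "ty": 0.05, "tz": 0, "turn": 0}, {"tx": 0.25, "ty": 0.05, "tz": 0, "turn": 0}, {"tx": 0.25, "ty": 0.05, "tz": 0, "turn": 0}, {"tx": 0.2, "ty": 0.05, "tz": 0, "turn": 0}, {"tx": 0.2, "ty": 0.05, "tz": 0, "turn": 0}, {"tx": 0.15, "ty": 0, "tz": 0, "turn": 0}, {"tx": 0.15, "ty": 0, "tz": 0, "turn": 0}, {"tx": 0.1, "ty": 0, "tz": 0, "turn": 0}, {"tx": 0.08, "ty": 0, "tz": 0, "turn": 0}, {"tx": 0, "ty": 0, "tz": 0, "turn": 0}]'

```text
time: 33.32
position: [0.5556, -0.0863, 0.2163]
orientation: [-0.0, 1.0, -0.005, 0.0]
ft_force: [-0.3, 0.1, 0.5]
opening: 0.002
gripper_force: 0.0
```

>>> send_rows --rows '[{"tx": 0.05, "ty": 0, "tz": 0, "turn": 0}, {"tx": 0.05, "ty": 0, "tz": 0, "turn": 0}, {"tx": 0.05, "ty": 0, "tz": 0, "turn": 0}, {"tx": 0.05, "ty": 0, "tz": 0, "turn": 0}, {"tx": 0.05, "ty": 0, "tz": 0, "turn": 0}, {"tx": 0, "ty": 0, "tz": 0, "turn": 0}, {"tx": 0, "ty": 0, "tz": 0, "turn": 0}, {"tx": 0, "ty": 0, "tz": 0, "turn": 0}, {"tx": 0, "ty": 0, "tz": 0, "turn": 0}, {"tx": 0, "ty": 0, "tz": 0, "turn": 0}]'

```text
time: 34.15
position: [0.5626, -0.0864, 0.2162]
orientation: [0.0, 1.0, -0.005, 0.0]
ft_force: [0.2, 0.2, 0.1]
opening: 0.006
gripper_force: 0.0
```

```bash
python3 door.py
```

```text
[ 0.5626 -0.0864  0.2162] [0.25 0.19 0.08]
139
-0.3 11 [0.579 0.58  0.58 ]
-0.26 42 [0.578 0.579 0.58 ]
-0.22 23 [0.576 0.578 0.58 ]
-0.06 14 [0.528 0.571 0.577]
-0.02 27 [0.541 0.572 0.577]
0.02 22 [0.569 0.57  0.579]
```

Nearly shut. On slowly until the force shows the stop.

>>> send_rows --rows '[{"tx": 0.04, "ty": 0, "tz": 0, "turn": 0}, {"tx": 0.04, "ty": 0, "tz": 0, "turn": 0}, {"tx": 0.04, "ty": 0, "tz": 0, "turn": 0}, {"tx": 0.04, "ty": 0, "tz": 0, "turn": 0}, {"tx": 0.04, "ty": 0, "tz": 0, "turn": 0}, {"tx": 0, "ty": 0, "tz": 0, "turn": 0}, {"tx": 0, "ty": 0, "tz": 0, "turn": 0}, {"tx": 0, "ty": 0, "tz": 0, "turn": 0}, {"tx": 0, "ty": 0, "tz": 0, "turn": 0}, {"tx": 0, "ty": 0, "tz": 0, "turn": 0}]'

```text
time: 35.03
position: [0.5686, -0.0864, 0.2163]
orientation: [0.0, 1.0, -0.005, 0.0]
ft_force: [-0.6, 0.5, 0.2]
opening: 0.006
gripper_force: 0.0
```

>>> send_rows --rows '[{"tx": 0.033, "ty": 0, "tz": 0, "turn": 0}, {"tx": 0.033, "ty": 0, "tz": 0, "turn": 0}, {"tx": 0.033, "ty": 0, "tz": 0, "turn": 0}, {"tx": 0.033, "ty": 0, "tz": 0, "turn": 0}, {"tx": 0, "ty": 0, "tz": 0, "turn": 0}, {"tx": 0, "ty": 0, "tz": 0, "turn": 0}, {"tx": 0, "ty": 0, "tz": 0, "turn": 0}, {"tx": 0, "ty": 0, "tz": 0, "turn": 0}, {"tx": 0, "ty": 0, "tz": 0, "turn": 0}, {"tx": 0, "ty": 0, "tz": 0, "turn": 0}]'

```text
time: 35.87
position: [0.5714, -0.0862, 0.2162]
orientation: [0.0, 1.0, -0.005, -0.001]
ft_force: [-5.5, 0.3, 4.1]
opening: 0.005
gripper_force: 2.8
```

>>> send_rows --rows '[{"tx": -0.1, "ty": 0, "tz": 0, "turn": 0}, {"tx": -0.3, "ty": 0, "tz": 0, "turn": 0}, {"tx": -0.6, "ty": 0, "tz": 0, "turn": 0}, {"tx": -0.8, "ty": 0, "tz": 0.3, "turn": 0}, {"tx": -0.8, "ty": 0, "tz": 0.6, "turn": 0}, {"tx": -0.8, "ty": 0, "tz": 0.6, "turn": 0}, {"tx": -0.4, "ty": 0, "tz": 0.3, "turn": 0}, {"tx": 0, "ty": 0, "tz": 0, "turn": 0}, {"tx": 0, "ty": 0, "tz": 0, "turn": 0}, {"tx": 0, "ty": 0, "tz": 0, "turn": 0}]'

```text
time: 36.7
position: [0.4589, -0.0863, 0.2698]
orientation: [-0.0, 1.0, -0.005, 0.0]
ft_force: [-0.2, 0.1, 0.4]
opening: 0.005
gripper_force: 0.0
```

```bash
python3 door.py
```

```text
[ 0.4589 -0.0863  0.2698] [-0.17  0.07  0.42]
87
-0.3 2 [0.579 0.579 0.579]
-0.26 20 [0.579 0.579 0.58 ]
-0.22 17 [0.58 0.58 0.58]
-0.18 6 [0.578 0.579 0.58 ]
-0.14 17 [0.578 0.579 0.58 ]
-0.1 6 [0.579 0.58  0.58 ]
-0.06 10 [0.579 0.579 0.58 ]
-0.02 9 [0.579 0.58  0.58 ]
```

The door is shut, with a uniform face at x = 0.579. Handing in.

```bash
python3 -c "
from plant import ctrl
print(ctrl.hand_in())"
```

```text
the job is handed in; nothing more can be done
None
```

The job is handed in at about 37 s: the ring was felt to be threaded on the middle hook, the spanner was let go with the door open, and the door then measured shut; I could not see the spanner hanging (it was out of both cameras' view) and no verdict was returned.

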